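# Measure the fallen giraffe at the pricing counter

## Robot

A 7-joint arm with a two-finger parallel gripper is mounted at the origin on the work surface. World frame = base frame: x ahead of the robot, y to its left, z up, the work surface at z = 0. Lengths are in m, angles in rad, forces in N, time in s.
With the tool pointing down it reaches from about 0.4 to 0.925 m from the base axis. Payload 5.6 kg.
Tool frame: the origin (TCP) lies at the very end of the fingers, on their centre line; the grasp point (between the pads) lies arm.grip_depth behind it (arm.grip_depth is the distance from the TCP to the grasp point, in m); z points along the fingers, y is the line along which they close (so a half turn about z gives the same grasp; the last joint's range is limited). The gripper opens to 85 mm and grips with 20 to 120 N. Pads are 22 mm wide; open, the fingers measure 114 mm over their backs; the gripper's body (76 mm by 85 mm) begins 54 mm behind the grasp point. The pads swing forward as they close: fully open they stand 13 mm farther back than shut.
Start: joints at [-1.144, 0.468, -0.012, 1.603, 0.006, 1.071, -0.056], TCP at [0.294, 0.58, 0.231] pointing down, gripper open.
Joint ranges: [-2.53, 2.53], [-0.31, 2.02], [-1.57, 1.55], [0.28, 2.44], [-1.29, 4.43], [0.15, 1.84], [-2.92, 2.92]. Speed limits (rad/s): [2.57, 2.57, 3.14, 3.14, 3.14, 3.14, 3.14].

## Interface

Orientations are given as a unit quaternion [x, y, z, w].
In Python, from station import monitor, viewer, arm gives the robot as it stands.
- The arm moves only by the tool send_rows, never from a script. Its argument "increments" is a list of rows, each a list of 5 numbers: the closure, from 0 (fully open) to 1 (shut), then the shift along the tool's x, y, z in cm, then the turn about the tool's z in degrees. In form: [[claw, tx, ty, tz, turn], ...]. A call has 1 to 8 rows; each row is the pose to reach, as a shift and turn from the pose commanded when the call began, along the tool's axes at that moment; what a row does not reach only later rows make up. A row lasts 1/12 s, in which the tool goes at most 41.7 mm and 7.16 degrees, less where a joint would pass 70% of its speed; a pose out of reach is approached as far as the arm can. A call with a gripper value outside its range is refused whole. The fingers move at their own pace and stop on an object; the grip force is fixed at half the most. Time passes only in rows, so rows that repeat a pose let the fingers close. It gives the time, the measured TCP pose, the force, the opening and the grip force at its end, in the units of the state.
- monitor.read_state(): the state, without advancing time (a new reading comes with each control period).
- viewer.grab_frame(name): name is "scene" or "top"; returns the picture (480x640x3 uint8, red, green, blue); there is no depth.
- viewer.calibration(name): a dict with "K" (3x3 intrinsics, pixels), "view" (4x4, takes a point from world to camera coordinates). Camera axes: x right, y up, looking along -z (the intrinsics and any distortion apply to the point x, -y, -z); pixel columns grow to the right and rows downward; lengths in m; the calibration is good to about 2 mm. A picture is of the moment at which its call begins. calibration takes no time and is no camera call.
- arm.hand_in(): hands the job in; it is judged then, once.
The state is a dict: "clock": time; "joints": joint angles; "dq": joint speeds; "effort": joint torques, N m; "tool_pos": TCP position; "orientation": TCP orientation; "force": force on the tool from outside, world axes, zero at the start; "torque": the same for the moment, N m; "grip_width": opening from 0.0 (shut) to 1.0 (fully open); "grasp_force": force on a finger pad.
Only numpy, scipy, OpenCV 4.12 (cv2) and the standard library are available. Lean on these libraries where they do the work, as an engineer would, in place of code of your own. Each camera call takes 0.05 s, during which the arm holds its last target. There are 200 camera calls.

## Task

The wooden giraffe has fallen over on the shop's pricing counter: set it down upright, not dropped, on the square metal plate of the height gauge's board and let go of it. Then pull the gauge's sprung blade up by its black grip until the pointer is level with the tips of the giraffe's horns, hold it there for a good second to read it, and ease the blade all the way back down before letting go. Leave the giraffe standing on the plate and the other goods on the counter where they are.

Things in the scene. Friction and masses are not known exactly. Their poses are not given: they have to be found in the camera images.
- giraffe: Wooden giraffe, 190 mm tall, 0.2 to 0.4 kg, on a weighted dark plinth 64 (x) x 56 (y) x 20 mm. Starts lying on its -y side. Origin: centre of the plinth's underside; own z runs up to the horns, x to where the head looks. Body (58 x 32 mm) at z 61-95 mm, straight neck z 95-161, head z 161-183 (out to x 52), horns to 190. Centre of mass about z 52 mm.
- giraffe_neck (a point): Point inside the middle of the giraffe's neck, at x 15, z 122 mm in its frame. The neck is 22 mm (giraffe's x) by 18 mm (giraffe's y).
- giraffe_top (a point): Level of the tips of the giraffe's horns, at x 12, z 190 mm in its frame.
- board: Height gauge's fixed wooden board, 300 (x) x 150 (y) x 15 mm, on the counter. Origin: centre of its underside. The column stands at x = -110 mm in a dark socket 62 mm square whose top is 31 mm above the counter, with a clamp screw to -y; the metal standing plate lies at x = +60 mm.
- stand_plate (a point): Centre of the thin square metal plate (115 mm square) inlaid in the board's top, 15 mm above the counter, where the thing to be measured stands; axes as the board's.
- column: Fixed grey upright column of the gauge, 40 x 36 mm, clamped in the board's socket at a height that differs from time to time: its top is 75 mm above this origin. The origin lies on its axis, axes as the board's.
- blade (a joint): How far the sprung blade is pulled straight up out of the column (m): 0 home, at most 0.14. A spring pulls it home: about 5 N at 0, 10 N at 0.08.
- grip (a point): Centre of the black plastic grip on top of the blade, which moves with it: a block 32 (board's x) x 14 (board's y) x 40 mm high; at home its underside is 15 mm above the column's top. Pinch it across the board's y.
- pointer (a point): Tip of the steel pointer, a 4 mm thick tongue that sticks out 25 mm from the top of the grip towards the plate; the point lies on its upper face, 20 mm above the grip's centre. It is this upper face that is brought level with the horns.
- elephant: bystander on the counter, not part of the job; origin at the centre of its underside: wooden elephant figure, about 150 mm long, 100 mm tall.
- jewel_box: bystander on the counter, not part of the job; origin at the centre of its underside: flat black box 87 x 122 x 37 mm.
- dvd_stack: bystander on the counter, not part of the job; origin at the centre of its underside: stack of three film cases, 135 x 190 x 42 mm.
- brass_vase: bystander on the counter, not part of the job; origin at the centre of its underside: brass vase, 100 mm wide, 150 mm tall.
- tumbler: bystander on the counter, not part of the job; origin at the centre of its underside: glass tumbler, 76 mm wide, 100 mm tall.
- tape_roll: bystander on the counter, not part of the job; origin at the centre of its underside: roll of paper tape lying flat, 90 mm wide, 24 mm high.
- gift_box: bystander on the counter, not part of the job; origin at the centre of its underside: cardboard gift box 113 x 113 x 96 mm.
Not all that is in view belongs to the job. Leave any purple look-alike of the giraffe alone.

How it is judged:
On the way, in this order (a step that is already met when the one before it is completed fails the run):
1. the giraffe stands upright on the metal plate, let go of (angle between giraffe's own z axis and vertical below 0.12 rad and horizontal distance between giraffe and stand_plate below 0.045 m and z of giraffe in the frame of stand_plate below 0.006 m and contact force between the fingers and giraffe below 0.1 N and linear speed of giraffe below 0.05 m/s), for 0.3 s.
2. with the giraffe standing there, the pointer is held within 7 mm of the level of its horns for 0.8 s (angle between giraffe's own z axis and vertical below 0.12 rad and horizontal distance between giraffe and stand_plate below 0.045 m and z of giraffe in the frame of stand_plate below 0.006 m and z of pointer in the frame of stand_plate between 0.183 and 0.197 m), for 0.8 s.
At the end, for the whole second after the job is handed in: The giraffe stands at rest, upright within 0.12 rad, the centre of its plinth within 45 mm of the plate's centre and its underside within 6 mm of the plate; the blade is home within 4 mm (angle between giraffe's own z axis and vertical below 0.12 rad and horizontal distance between giraffe and stand_plate below 0.045 m and z of giraffe in the frame of stand_plate below 0.006 m and value of joint blade below 0.004 m and linear speed of giraffe below 0.03 m/s); the robot touches nothing.
It fails at once if a bystander is moved by more than 40 mm (distance of any of elephant, jewel_box, dvd_stack, brass_vase, tumbler, tape_roll, gift_box from where it was at the start of the episode above 0.04 m).
It fails at once if the giraffe falls: it moves faster than 0.6 m/s while not held (linear speed of giraffe above 0.6 m/s and contact force between the fingers and giraffe below 0.1 N).
It fails at once if the blade snaps back: it runs home faster than 0.5 m/s (velocity of joint blade below -0.5 m/s).
It also fails if it takes over 72 s, if anything falls off the work surface, if the arm or the gripper's body presses on something with over 40 N, if the wrist force passes 120 N, or if a joint passes its speed limit or range.

## Working session

There is one attempt and no reset: what is moved stays moved. The work goes in short steps, Python scripts to look and compute and a tool call to move; the robot and the scene stay as the last step left them, time stands still between calls to the robot, and variables do not carry over. Pictures are saved under pics/ and viewed, at most 13 in all, crops included, and the job is handed in when it is done.

Besides the shell and the picture viewer there is one more tool, called after "Request:" by a JSON object that holds its "name" and its "arguments". send_rows: Moves the arm, as the interface text tells. Its arguments: {"type":"object","properties":{"increments":{"type":"array","items":{"type":"array","items":{"type":"number"}}}},"required":["increments"]}

```bash
mkdir -p pics; ls; python3 - <<'E'
from station import monitor, viewer, arm
import cv2
for n in("scene","top"):
    cv2.imwrite(f"pics/{n}0.png",viewer.grab_frame(n)[:,:,::-1]); print(viewer.calibration(n))
print(monitor.read_state()); print(arm.grip_depth)
E
```

```text
pics
{'K': array([[560.4748004 ,   0.        , 324.61562058],
       [  0.        , 560.4748004 , 246.87828234],
       [  0.        ,   0.        ,   1.        ]]), 'view': array([[-0.55858113,  0.82943908,  0.00423351,  0.27332672],
       [-0.46176815, -0.31520699,  0.82910478,  0.16308828],
       [ 0.68902634,  0.46116739,  0.55907723, -1.94021913],
       [ 0.        ,  0.        ,  0.        ,  1.        ]])}
{'K': array([[506.44388704,   0.        , 323.66875485],
       [  0.        , 506.44388704, 241.59681636],
       [  0.        ,   0.        ,   1.        ]]), 'view': array([[-0.04196984, -0.99911697, -0.00195489,  0.02996422],
       [ 0.97804991, -0.04148441,  0.20419945, -0.55631531],
       [-0.20410023,  0.00665824,  0.97892735, -1.31868472],
       [ 0.        ,  0.        ,  0.        ,  1.        ]])}
{'clock': 0.1, 'joints': array([-1.1439869 ,  0.46831926, -0.01162186,  1.60356822,  0.00598744,
        1.07141907, -0.05629651]), 'dq': array([ 0.00152954, -0.00253673, -0.00046179, -0.00197469,  0.00057224,
       -0.00255664,  0.00071662]), 'effort': array([ 1.40005286e-03, -5.33522558e+01,  2.16145988e-02, -2.51968002e+01,
        1.15037884e-02,  4.24952668e-03,  6.78341522e-06]), 'tool_pos': array([0.29407223, 0.57907937, 0.23039885]), 'orientation': array([ 2.32774449e-01,  9.72530386e-01, -8.26711894e-04, -1.46441270e-04]), 'force': array([-0.48165924,  0.41819213,  0.61881412]), 'torque': array([-0.0333884 , -0.02174973, -0.0160438 ]), 'grasp_force': 0.0, 'grip_width': 1.00716807223308}
0.0187
```

View pics/scene0.png

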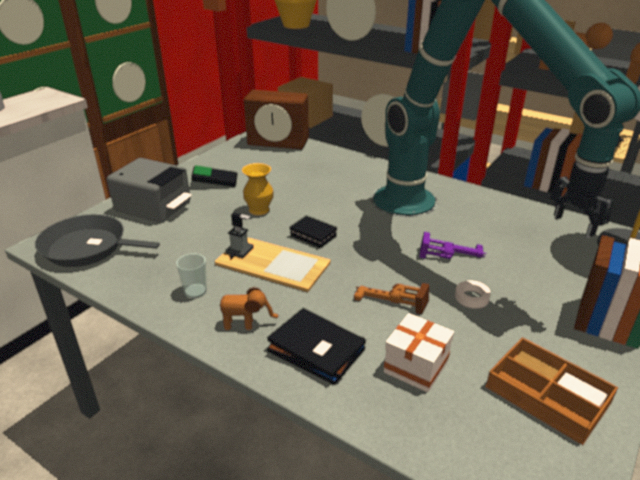

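View pics/top0.png

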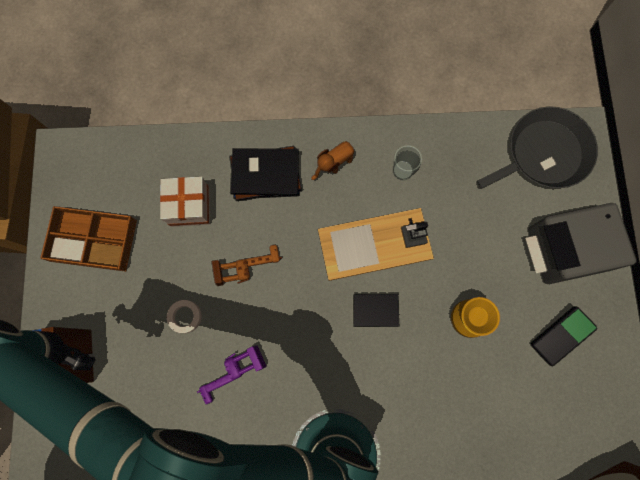

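Scene: the giraffe lies with its plinth at top-view (218,271) and head at (276,254). The board has its plate at (355,247) and column at (416,232). I'll zoom in on both.

```bash
cat > h.py <<'E'
import numpy as np, cv2
from station import monitor, viewer, arm
def cam(n):
    c=viewer.calibration(n); return c["K"],c["view"]
def ray(n,u,v):
    K,V=cam(n); d=np.linalg.inv(K)@[u,v,1]; d=np.array([d[0],-d[1],-d[2]])
    R=V[:3,:3]; return -R.T@V[:3,3], R.T@d
def onz(n,u,v,z):
    o,d=ray(n,u,v); return o+d*(z-o[2])/d[2]
def proj(n,p):
    K,V=cam(n); q=V[:3,:3]@np.asarray(p)+V[:3,3]; q=K@np.array([q[0],-q[1],-q[2]]); return q[:2]/q[2]
def tri(a,b):  # a=(u,v) scene, b=(u,v) top
    o1,d1=ray("scene",*a); o2,d2=ray("top",*b)
    A=np.stack([d1,-d2],1); s,t=np.linalg.lstsq(A,o2-o1,rcond=None)[0]
    return (o1+s*d1+o2+t*d2)/2, np.linalg.norm(o1+s*d1-o2-t*d2)
E
python3 - <<'E'
import cv2,numpy as np
t=cv2.imread("pics/top0.png");s=cv2.imread("pics/scene0.png")
z=lambda im,x,y,w,h,k:cv2.resize(im[y:y+h,x:x+w],None,fx=k,fy=k,interpolation=cv2.INTER_CUBIC)
a=z(t,200,235,100,60,4);b=z(t,315,200,130,85,3);c=z(s,345,270,100,60,4);d=z(s,210,200,130,95,3)
W=np.zeros((285*1+240,800,3),np.uint8)
W[:240,:400]=a;W[:240,400:]=c;W[240:495,:390]=b;W[240:525,400:790]=d
cv2.imwrite("pics/z0.png",W)
E
```

```text
(no output)
```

View pics/z0.png

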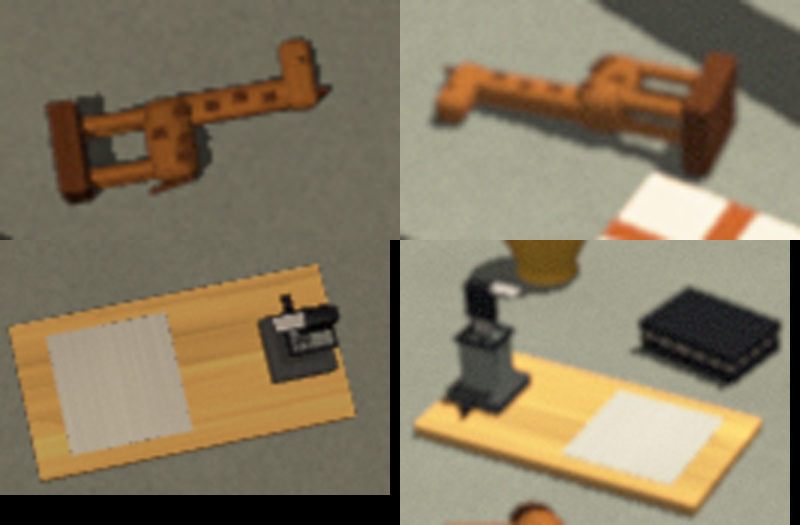

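```bash
python3 - <<'E'
from h import *
np.set_printoptions(precision=4,suppress=True)
T=lambda x,y:(200+x/4,235+y/4)
for nm,p,z in [("nose a",(280,42),.02),("nose b",(308,42),.02),("back a",(288,108),.02),("back b",(318,103),.02),("neck@head",(290,93),.022),("neck@body",(192,108),.03),
  ("pl1",(48,103),.056),("pl2",(76,100),.056),("pl3",(60,198),.056),("pl4",(88,195),.056)]:
    print(nm,onz("top",*T(*p),z))
c=[onz("top",*p,.015) for p in [(318.3,228.7),(421,208.3),(433.3,258.3),(328.3,279.7)]]
c=np.array(c);print("board",c,c.mean(0),[np.linalg.norm(c[i]-c[i-1]) for i in range(4)])
ax=(c[0]+c[3]-c[1]-c[2]);ax/=np.linalg.norm(ax);print(ax,np.degrees(np.arctan2(ax[1],ax[0])))
o=c.mean(0); ay=np.array([-ax[1],ax[0],0])
print("plate",o+.06*ax,"col",o-.11*ax)
pl=[(47,98),(165,74),(192,190),(70,213)]
print("plate meas",np.mean([onz("top",315+x/3,200+y/3,.015) for x,y in pl],0))
print("tip",tri((249.3,217.3),(406.7,227.7)))
# fit pointer height: sweep z at expected pointer xy, and column top
for z in(.10,.12,.14,.16,.18,.2):
    q=o-.069*ax;q[2]=z; g=o-.11*ax;g[2]=z
    print(z,"tip s",proj("scene",q),"t",proj("top",q),"axis s",proj("scene",g),"t",proj("top",g))
E
```

```text
nose a [0.5601 0.1562 0.02  ]
nose b [0.5593 0.1367 0.02  ]
back a [0.5133 0.1516 0.02  ]
back b [0.5159 0.1308 0.02  ]
neck@head [0.5234 0.1498 0.022 ]
neck@body [0.5144 0.2166 0.03  ]
pl1 [0.5174 0.3099 0.056 ]
pl2 [0.5186 0.291  0.056 ]
pl3 [0.4526 0.3017 0.056 ]
pl4 [0.4538 0.283  0.056 ]
board [[ 0.6037  0.0197  0.015 ]
 [ 0.6508 -0.2741  0.015 ]
 [ 0.5056 -0.2966  0.015 ]
 [ 0.4581 -0.0021  0.015 ]] [ 0.5545 -0.1383  0.015 ] [np.float64(0.14721143372546852), np.float64(0.29759965131937005), np.float64(0.14691195718378747), np.float64(0.29832334792509885)]
[-0.1587  0.9873  0.    ] 99.13215306235328
plate [ 0.545 -0.079  0.015] col [ 0.572  -0.2469  0.015 ]
plate meas [ 0.5447 -0.0792  0.015 ]
tip (array([ 0.5659, -0.2054,  0.1407]), np.float64(0.004093557801597497))
0.1 tip s [249.4248 229.2739] t [404.0269 231.8583] axis s [237.0878 226.0211] t [419.1229 228.828 ]
0.12 tip s [248.9223 223.2622] t [405.2056 230.1444] axis s [236.5032 220.0401] t [420.5241 227.0712]
0.14 tip s [248.4126 217.1646] t [406.4198 228.3787] axis s [235.9103 213.9744] t [421.9676 225.2614]
0.16 tip s [247.8956 210.9795] t [407.6712 226.559 ] axis s [235.3089 207.8224] t [423.4551 223.3963]
0.18 tip s [247.3711 204.7048] t [408.9615 224.6828] axis s [234.699  201.5822] t [424.9889 221.4733]
0.2 tip s [246.839  198.3386] t [410.2926 222.7472] axis s [234.0802 195.2518] t [426.5711 219.4897]
```

```bash
cat >> h.py <<'E'
from scipy.spatial.transform import Rotation as Ro
def go(p,yaw=None):
    "shift (cm, tool axes) and turn (deg) to TCP p with tool y at world yaw (mod 180)"
    s=monitor.read_state(); R=Ro.from_quat(s["orientation"]).as_matrix()
    d=R.T@(np.array(p)-s["tool_pos"])*100
    y0=np.degrees(np.arctan2(R[1,1],R[0,1]))
    t=0 if yaw is None else -((yaw-y0+90)%180-90)
    print("at",s["tool_pos"].round(4),"yaw",round(y0,2),"shift",d.round(2),"turn",round(t,1),"t",round(s["clock"],2),"w",round(s["grip_width"],3),"gf",round(s["grasp_force"],1),"q7",s["joints"][6].round(2),"F",s["force"].round(1))
if __name__=="__main__":
    import sys; a=[float(x) for x in sys.argv[1:]]; go(a[:3],a[3] if len(a)>3 else None)
E
python3 h.py .537 .144 .2 7
```

```text
at [0.2941 0.5791 0.2304] yaw 63.08 shift [-41.36 -27.79   3.09] turn 56.1 t 0.1 w 1.007 gf 0.0 q7 -0.06 F [-0.5  0.4  0.6]
```

Request:
{"name": "send_rows", "arguments": {"increments": [[0,-3.6,-2.4,0.3,7],[0,-7,-4.7,0.6,14],[0,-10.4,-7,0.9,21],[0,-13.8,-9.3,1.2,28],[0,-17.2,-11.6,1.4,35],[0,-20.6,-13.9,1.6,42],[0,-24,-16.2,1.8,49],[0,-27,-18.2,2,56]]}}

```text
clock: 0.77
tool_pos: [0.4534, 0.2921, 0.2111]
orientation: [0.665, 0.747, -0.0, 0.0]
force: [1.2, -0.9, -0.4]
grip_width: 1.0
grasp_force: 0.0
```

```bash
python3 h.py .537 .144 .1 7
```

```text
at [0.4534 0.2921 0.2111] yaw 6.65 shift [-15.68   6.59  11.12] turn -0.3 t 0.77 w 1.0 gf 0.0 q7 -0.42 F [ 1.2 -0.9 -0.4]
```

Request:
{"name": "send_rows", "arguments": {"increments": [[0,-3.5,1.5,0,0],[0,-7,3,0,0],[0,-10.5,4.5,1,0],[0,-14,5.9,3,0],[0,-15.7,6.6,6,0],[0,-15.7,6.6,9,0],[0,-15.7,6.6,11,0],[0,-15.7,6.6,11,0]]}}

```text
clock: 1.43
tool_pos: [0.5343, 0.1458, 0.0969]
orientation: [0.662, 0.749, -0.004, -0.002]
force: [-0.7, 0.0, -0.2]
grip_width: 1.002
grasp_force: 0.0
```

```bash
python3 h.py .537 .144 .004 7; python3 - <<'E'
from h import *
a=viewer.grab_frame("top")[:,:,::-1][200:320,190:350];b=viewer.grab_frame("scene")[:,:,::-1][230:350,320:480]
cv2.imwrite("pics/a1.png",cv2.resize(np.hstack([a,b]),None,fx=2.5,fy=2.5,interpolation=cv2.INTER_CUBIC))
E
```

```text
at [0.5343 0.1458 0.0969] yaw 7.02 shift [-0.19  0.33  9.29] turn 0.0 t 1.43 w 1.002 gf 0.0 q7 -0.02 F [-0.7  0.  -0.2]
```

View pics/a1.png

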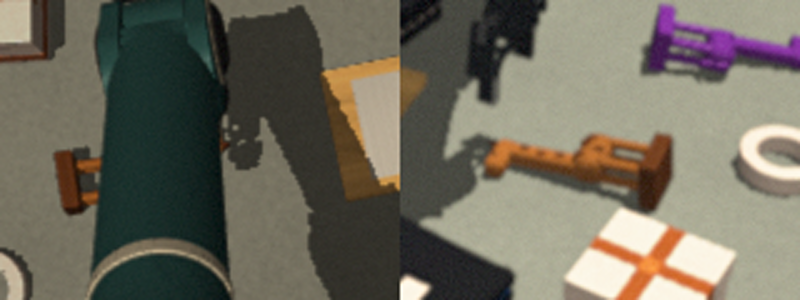

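The gripper is above the head, and in the scene view the giraffe is unmoved. Next: descend and grip the head along its length.

Request:
{"name": "send_rows", "arguments": {"increments": [[0,-0.1,0.3,3,0],[0,-0.1,0.3,6,0],[0,-0.1,0.3,8,0],[0,-0.1,0.3,9,0],[0,-0.1,0.3,9.2,0],[0,-0.1,0.3,9.2,0],[0.2,-0.1,0.3,9.2,0],[0.3,-0.1,0.3,9.2,0]]}}

```text
clock: 2.2
tool_pos: [0.5419, 0.1472, 0.011]
orientation: [0.662, 0.749, 0.001, 0.001]
force: [0.2, -0.3, 0.0]
grip_width: 0.745
grasp_force: 0.0
```

Request:
{"name": "send_rows", "arguments": {"increments": [[1,0,0,0,0],[1,0,0,0,0],[1,0,0,0,0],[1,0,0,0,0],[1,0,0,0,0],[1,0,0,0,0],[1,0,0,0,0],[1,0,0,0,0]]}}

```text
clock: 2.87
tool_pos: [0.5415, 0.1472, 0.0112]
orientation: [0.662, 0.75, 0.001, 0.0]
force: [-2.0, -0.2, 9.7]
grip_width: 0.564
grasp_force: 60.3
```

Request:
{"name": "send_rows", "arguments": {"increments": [[1,0,0,-0.6,0],[1,0,0,-1.2,0],[1,0,0,-2,0],[1,0,0,-3,0],[1,0,0,-4,0],[1,0,0,-5,0],[1,0,0,-6,0],[1,0,0,-6,0]]}}

```text
clock: 3.53
tool_pos: [0.5421, 0.1472, 0.0718]
orientation: [0.662, 0.749, 0.002, 0.001]
force: [1.9, 0.2, -2.4]
grip_width: 0.561
grasp_force: 62.4
```

```bash
cat > look.py <<'E'
from h import *
import sys
a=viewer.grab_frame("top")[:,:,::-1];b=viewer.grab_frame("scene")[:,:,::-1]
t,s=[eval(x) for x in sys.argv[2:4]]
f=lambda im,r:cv2.resize(im[r[1]:r[1]+150,r[0]:r[0]+160],None,fx=2.5,fy=2.5,interpolation=cv2.INTER_CUBIC)
cv2.imwrite(f"pics/{sys.argv[1]}.png",np.hstack([f(a,t),f(b,s)]))
E
python3 look.py a2 190,190 320,200; python3 h.py .54 .147 .2 7
```

```text
at [0.5409 0.1469 0.0699] yaw 7.09 shift [  0.02  -0.07 -13.01] turn 0.1 t 3.63 w 0.563 gf 62.3 q7 0.01 F [-0.3  0.4 -3.5]
```

View pics/a2.png

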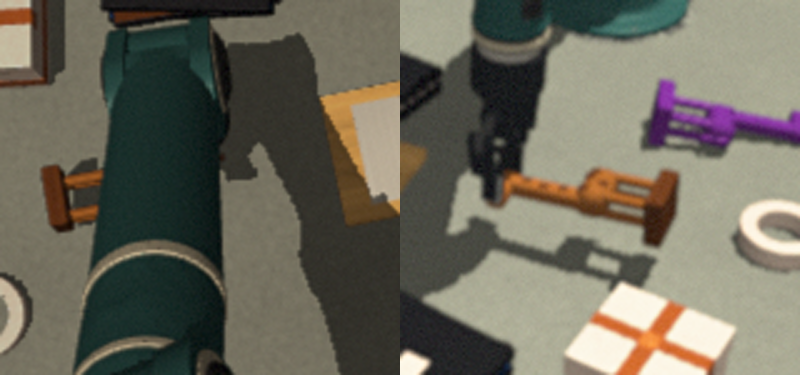

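The head is gripped firmly and the giraffe stays rigidly horizontal. I'll lower it back, ease the grip force until it can hinge, then lift.

Request:
{"name": "send_rows", "arguments": {"increments": [[1,0,0,1.5,0],[1,0,0,3,0],[1,0,0,4.5,0],[1,0,0,5.3,0],[1,0,0,5.7,0],[1,0,0,5.8,0],[0.6,0,0,5.8,0],[0.6,0,0,5.8,0]]}}

```text
clock: 4.3
tool_pos: [0.5403, 0.1463, 0.0116]
orientation: [0.662, 0.75, -0.0, -0.0]
force: [-1.4, -1.3, 0.8]
grip_width: 0.56
grasp_force: 63.2
```

Request:
{"name": "send_rows", "arguments": {"increments": [[0.48,0,0,0,0],[0.48,0,0,0,0],[0.48,0,0,0,0]]}}

```text
clock: 4.55
tool_pos: [0.5406, 0.1467, 0.0115]
orientation: [0.662, 0.75, -0.0, 0.0]
force: [-1.8, -3.1, 1.7]
grip_width: 0.561
grasp_force: 63.3
```

Request:
{"name": "send_rows", "arguments": {"increments": [[0.45,0,0,0,0],[0.45,0,0,0,0],[0.45,0,0,0,0]]}}

```text
clock: 4.8
tool_pos: [0.5406, 0.1467, 0.0114]
orientation: [0.662, 0.749, -0.0, -0.0]
force: [-2.2, -2.8, 3.1]
grip_width: 0.562
grasp_force: 63.4
```

Request:
{"name": "send_rows", "arguments": {"increments": [[0.44,0,0,0,0],[0.44,0,0,0,0],[0.44,0,0,0,0]]}}

```text
clock: 5.05
tool_pos: [0.5406, 0.1466, 0.0114]
orientation: [0.662, 0.749, -0.0, 0.0]
force: [-2.2, -3.6, 2.9]
grip_width: 0.562
grasp_force: 59.9
```

Request:
{"name": "send_rows", "arguments": {"increments": [[0.435,0,0,0,0],[0.435,0,0,0,0],[0.435,0,0,0,0]]}}

```text
clock: 5.3
tool_pos: [0.5406, 0.1467, 0.0113]
orientation: [0.662, 0.749, 0.0, 0.0]
force: [-2.9, -3.0, 3.0]
grip_width: 0.564
grasp_force: 48.3
```

Request:
{"name": "send_rows", "arguments": {"increments": [[0.43,0,0,0,0],[0.43,0,0,0,0],[0.43,0,0,0,0]]}}

```text
clock: 5.55
tool_pos: [0.5406, 0.1468, 0.0112]
orientation: [0.662, 0.749, 0.0, 0.0]
force: [-0.8, -2.1, 0.2]
grip_width: 0.572
grasp_force: 36.9
```

Request:
{"name": "send_rows", "arguments": {"increments": [[0.42,0,0,0,0],[0.42,0,0,0,0],[0.42,0,0,-0.5,0],[0.42,0,0,-1,0],[0.42,0.1,0,-1.5,0],[0.42,0.2,0,-2,0],[0.42,0.3,0,-2.5,0],[0.42,0.4,0,-3,0]]}}

```text
clock: 6.22
tool_pos: [0.5402, 0.1511, 0.042]
orientation: [0.662, 0.749, 0.0, 0.0]
force: [0.3, 0.9, -2.2]
grip_width: 0.584
grasp_force: 13.4
```

```bash
python3 look.py a3 190,190 320,200; python3 h.py .54 .147 .2 7
```

```text
at [0.5406 0.1512 0.0423] yaw 7.11 shift [ -0.4   -0.09 -15.77] turn 0.1 t 6.32 w 0.583 gf 13.4 q7 0.02 F [-1.4  0.7 -2.1]
```

View pics/a3.png

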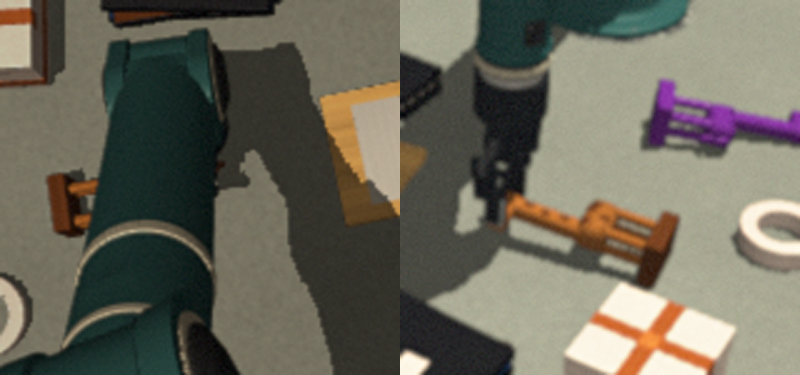

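It hinges now: the plinth edge stays on the counter and the head is raised. I'll continue along the arc.

Request:
{"name": "send_rows", "arguments": {"increments": [[0.42,0.2,0,-1,0],[0.42,0.5,0,-2,0],[0.42,0.9,0,-3,0],[0.42,1.4,0,-4,0],[0.42,1.9,0,-5,0],[0.42,2.5,0,-6,0],[0.42,3.2,0,-7,0],[0.42,3.2,0,-7,0]]}}

```text
clock: 6.98
tool_pos: [0.537, 0.1847, 0.1138]
orientation: [0.661, 0.75, 0.002, 0.001]
force: [-0.5, -0.5, -0.5]
grip_width: 0.578
grasp_force: 11.5
```

Request:
{"name": "send_rows", "arguments": {"increments": [[0.42,0.9,0,-1,0],[0.42,1.8,0,-2,0],[0.42,2.8,0,-3,0],[0.42,3.8,0,-3.8,0],[0.42,4.8,0,-4.5,0],[0.42,5.6,0,-5.2,0],[0.42,6,0,-6,0],[0.42,6,0,-7,0]]}}

```text
clock: 7.65
tool_pos: [0.5279, 0.2432, 0.1813]
orientation: [0.661, 0.75, -0.001, -0.0]
force: [0.8, 0.2, -4.6]
grip_width: 0.581
grasp_force: 9.3
```

```bash
python3 look.py a4 190,190 320,180; python3 h.py .54 .147 .2 7
```

```text
at [0.5298 0.2418 0.183 ] yaw 7.07 shift [-9.54 -0.15 -1.71] turn 0.1 t 7.75 w 0.574 gf 9.0 q7 -0.22 F [ 0.6 -1.3 -3.4]
```

View pics/a4.png

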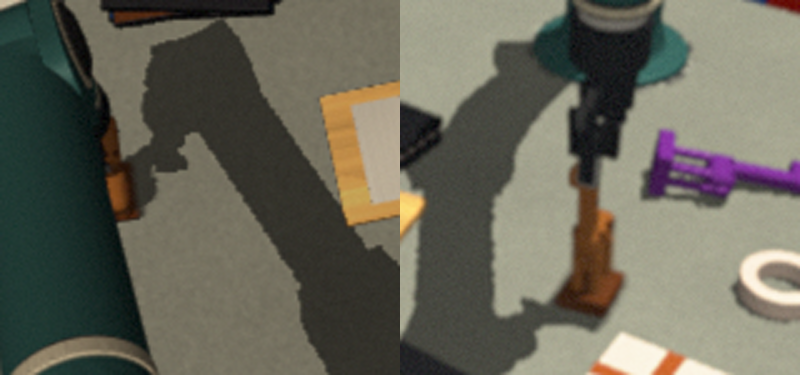

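The giraffe hangs upright from the grip, plinth just off the counter at about scene pixel (395,303). Now I'll firm the grip, lift and carry it to the plate.

Request:
{"name": "send_rows", "arguments": {"increments": [[0.44,0,0,0,0],[0.45,0,0,0,0],[0.45,0,0,-1,0],[0.45,0,0,-2.5,0],[0.45,0,0,-4,0],[0.45,0,0,-5.5,0],[0.45,0,0,-6.5,0],[0.45,0,0,-6.8,0]]}}

```text
clock: 8.42
tool_pos: [0.5297, 0.2424, 0.2514]
orientation: [0.662, 0.749, 0.002, 0.0]
force: [0.4, 0.5, -3.9]
grip_width: 0.56
grasp_force: 46.0
```

```bash
python3 h.py .5736 -.0744 .25 9
```

```text
at [0.5297 0.2424 0.2514] yaw 7.05 shift [-31.98   0.47   0.08] turn -2.0 t 8.42 w 0.56 gf 46.0 q7 -0.25 F [ 0.4  0.5 -3.9]
```

Request:
{"name": "send_rows", "arguments": {"increments": [[0.45,-0.6,0,0,0],[0.45,-2,0,0,0],[0.45,-4,0,0,0],[0.45,-6.2,0.1,0,0],[0.45,-8.4,0.1,0,0],[0.45,-10.6,0.2,0,0],[0.45,-12.8,0.2,0,-1],[0.45,-15,0.3,0,-2]]}}

```text
clock: 9.08
tool_pos: [0.5493, 0.0906, 0.2482]
orientation: [0.649, 0.761, -0.001, -0.001]
force: [1.0, -0.4, -3.4]
grip_width: 0.562
grasp_force: 46.0
```

Request:
{"name": "send_rows", "arguments": {"increments": [[0.45,-2.2,0,0,0],[0.45,-4.4,0,0,0],[0.45,-6.6,0,0,0],[0.45,-8.8,0,0,0],[0.45,-11,0,0,0],[0.45,-13,0,0,0],[0.45,-14.6,0,0,0],[0.45,-15.5,0,0,0]]}}

```text
clock: 9.75
tool_pos: [0.5734, -0.0638, 0.2483]
orientation: [0.651, 0.759, -0.001, -0.0]
force: [-1.0, -0.6, -3.0]
grip_width: 0.564
grasp_force: 46.0
```

```bash
python3 h.py .5736 -.0744 .25 9;python3 look.py a5 280,170 200,130;  python3 h.py .5736 -.0744 .21 9
```

```text
at [ 0.5734 -0.0638  0.2483] yaw 8.83 shift [-1.05 -0.15 -0.17] turn -0.2 t 9.75 w 0.564 gf 46.0 q7 0.37 F [-1.  -0.6 -3. ]
at [ 0.5738 -0.0626  0.2486] yaw 8.83 shift [-1.16 -0.2   3.86] turn -0.2 t 9.85 w 0.557 gf 46.0 q7 0.36 F [ 0.4 -0.2 -2.9]
```

View pics/a5.png

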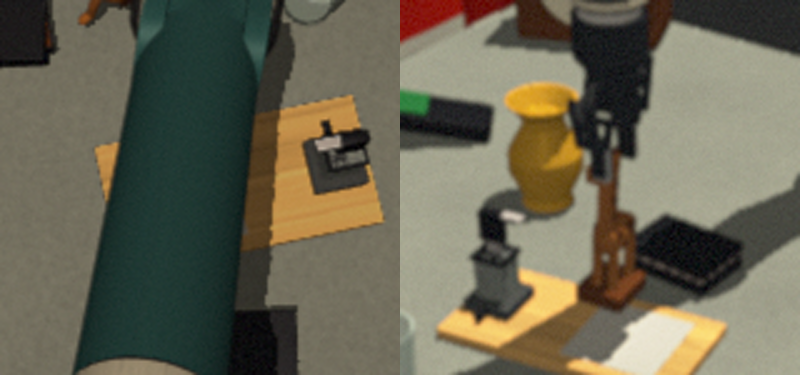

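```bash
python3 - <<'E'
from h import *
t=np.array([.5738,-.0626,0]);g=t-.029*np.array([.988,.154,0])
for z in (.05,.07,.09): print(z,proj("scene",g+[0,0,z]))
im=cv2.imread("pics/a5.png")[:,400:]
hsv=cv2.cvtColor(im,cv2.COLOR_BGR2HSV)
m=cv2.inRange(hsv,(3,110,40),(12,255,150))[260:315,170:260]
ys,xs=np.nonzero(m); print((200+(xs.mean()+170)/2.5,130+(ys.mean()+260)/2.5),(xs.min()+170)/2.5+200,(xs.max()+170)/2.5+200,(ys.max()+260)/2.5+130)
for s in [(32,28),(32,-28),(-32,28),(-32,-28)]:
    R=np.array([[.988,-.154],[.154,.988]]);q=g.copy();q[:2]+=R@np.array(s)/1000
    print(s,[proj("scene",q+[0,0,z]).round(1) for z in (.06,.07,.08)])
E
```

```text
0.05 [293.65304774 256.19184771]
0.07 [293.46109479 250.28735045]
0.09 [293.26636379 244.29740018]
(np.float64(285.7280528052805), np.float64(244.9423102310231)) 272.0 298.4 253.6
(32, 28) [array([297.2, 261.8]), array([297.1, 258.8]), array([297. , 255.8])]
(32, -28) [array([279.2, 256.7]), array([279. , 253.7]), array([278.9, 250.7])]
(-32, 28) [array([307.7, 249.8]), array([307.6, 246.9]), array([307.6, 243.9])]
(-32, -28) [array([290.1, 245.1]), array([290. , 242.2]), array([289.9, 239.2])]
```

The plinth hangs about 2 cm towards −y of the head, a tilt of about 7°, with its underside at about z 0.08. I'll shift +1 cm in y, lower near the plate with a light grip, then touch down.

Request:
{"name": "send_rows", "arguments": {"increments": [[0.45,0.3,0,0.5,0],[0.45,0.6,0,1.5,0],[0.45,1,0,2.7,0],[0.45,1,0,3.9,0],[0.43,1,0,4.7,0],[0.425,1,0,5,0],[0.42,1,0,5,0],[0.42,1,0,5,0]]}}

```text
clock: 10.52
tool_pos: [0.5732, -0.0498, 0.1992]
orientation: [0.649, 0.761, -0.0, 0.0]
force: [0.8, 0.8, -3.1]
grip_width: 0.579
grasp_force: 9.3
```

Request:
{"name": "send_rows", "arguments": {"increments": [[0.42,0,0,0.2,0],[0.42,0,0,0.4,0],[0.42,0,0,0.6,0],[0.42,0,0,0.8,0]]}}

```text
clock: 10.85
tool_pos: [0.5732, -0.0497, 0.1914]
orientation: [0.649, 0.761, 0.0, 0.0]
force: [-0.6, -0.3, -4.3]
grip_width: 0.581
grasp_force: 9.3
```

Request:
{"name": "send_rows", "arguments": {"increments": [[0.42,0,0,0.2,0],[0.42,0,0,0.4,0],[0.42,0,0,0.4,0]]}}

```text
clock: 11.1
tool_pos: [0.5736, -0.0497, 0.1876]
orientation: [0.649, 0.761, 0.0, 0.0]
force: [0.6, 0.3, -1.3]
grip_width: 0.581
grasp_force: 9.3
```

Request:
{"name": "send_rows", "arguments": {"increments": [[0.42,0,0,0.2,0],[0.42,0,0,0.4,0],[0.42,0,0,0.4,0]]}}

```text
clock: 11.35
tool_pos: [0.5767, -0.0493, 0.186]
orientation: [0.649, 0.761, 0.003, 0.003]
force: [2.5, 0.8, 7.8]
grip_width: 0.581
grasp_force: 10.3
```

Request:
{"name": "send_rows", "arguments": {"increments": [[0.42,0,0,0.2,0],[0.42,0,0,0.4,0],[0.42,0,0,0.4,0]]}}

```text
clock: 11.6
tool_pos: [0.5793, -0.0489, 0.184]
orientation: [0.648, 0.761, 0.005, 0.005]
force: [6.5, 2.1, 14.9]
grip_width: 0.578
grasp_force: 11.3
```

Request:
{"name": "send_rows", "arguments": {"increments": [[0.42,0,0,-0.3,0],[0.42,0,0,-0.5,0],[0.42,0,0,-0.6,0],[0.42,0,0,-0.6,0]]}}

```text
clock: 11.93
tool_pos: [0.572, -0.0497, 0.1845]
orientation: [0.649, 0.761, -0.001, -0.001]
force: [-0.9, 1.0, -3.8]
grip_width: 0.582
grasp_force: 9.9
```

```bash
python3 look.py a6 280,170 200,130;  python3 h.py .5736 -.0744 .21 9
```

```text
at [ 0.5722 -0.0498  0.1844] yaw 9.06 shift [-2.45 -0.25 -2.56] turn 0.1 t 12.03 w 0.579 gf 9.9 q7 0.38 F [-0.4 -0.2 -4. ]
```

View pics/a6.png

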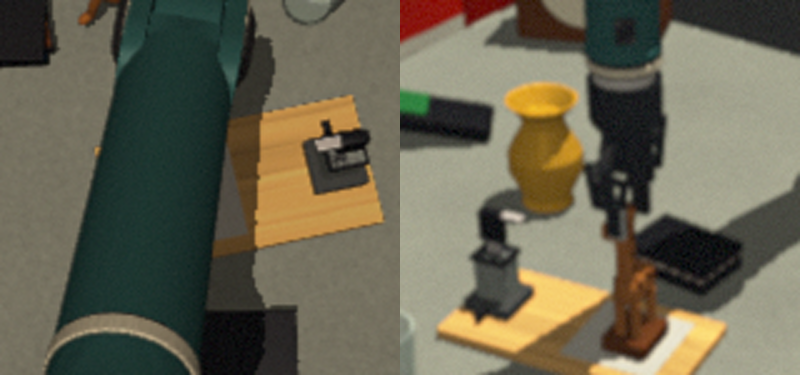

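It is now nearly upright, hanging just over the plate but about 2.5 cm towards +y. I'll lift slightly, shift −y, and touch down.

Request:
{"name": "send_rows", "arguments": {"increments": [[0.42,0,0,-0.4,0],[0.42,-0.4,0,-0.4,0],[0.42,-0.9,0,-0.4,0],[0.42,-1.5,0,-0.4,0],[0.42,-2,0,-0.4,0],[0.42,-2.4,0,-0.4,0],[0.42,-2.4,0,-0.2,0],[0.42,-2.4,0,0,0]]}}

```text
clock: 12.7
tool_pos: [0.5769, -0.0738, 0.1851]
orientation: [0.649, 0.761, 0.0, 0.0]
force: [-0.1, 0.2, -3.0]
grip_width: 0.581
grasp_force: 10.0
```

Request:
{"name": "send_rows", "arguments": {"increments": [[0.42,0,0,0.1,0],[0.42,0,0,0.2,0],[0.42,0,0,0.2,0]]}}

```text
clock: 12.95
tool_pos: [0.5772, -0.0729, 0.1842]
orientation: [0.649, 0.761, 0.0, 0.0]
force: [-1.4, 0.4, 3.8]
grip_width: 0.579
grasp_force: 10.5
```

Request:
{"name": "send_rows", "arguments": {"increments": [[0.42,0,0,-0.05,0],[0.416,0,0,-0.05,0],[0.413,0,0,-0.05,0],[0.41,0,0,-0.05,0],[0.405,0,0,-0.05,0],[0.4,0,0,-0.05,0],[0.38,0,0,-0.05,0],[0.36,0,0,-0.05,0]]}}

```text
clock: 13.62
tool_pos: [0.577, -0.0735, 0.1838]
orientation: [0.649, 0.761, 0.0, 0.0]
force: [-0.6, 0.1, -0.1]
grip_width: 0.636
grasp_force: 0.0
```

```bash
python3 look.py a7 280,170 200,130;  python3 h.py .5736 -.0744 .21 9
```

```text
at [ 0.577  -0.0734  0.1838] yaw 9.08 shift [-0.04 -0.35 -2.62] turn 0.1 t 13.72 w 0.64 gf 0.0 q7 0.43 F [-0.7  0.5 -0.2]
```

View pics/a7.png

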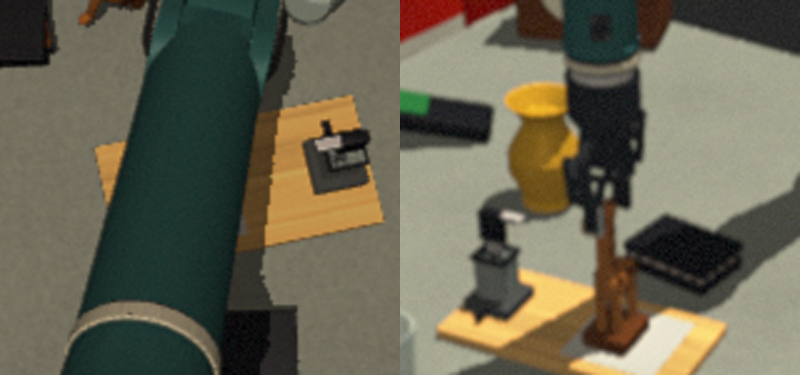

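Request:
{"name": "send_rows", "arguments": {"increments": [[0,0,0,-0.05,0],[0,0,0,-0.05,0],[0,0,0,-1,0],[0,0,0,-3,0],[0,0,0,-5,0],[0,0,0,-8,0],[0,0,0,-11,0],[0,0,0,-12,0]]}}

```text
clock: 14.38
tool_pos: [0.5788, -0.074, 0.3092]
orientation: [0.649, 0.761, 0.002, 0.003]
force: [-0.1, 0.1, -0.3]
grip_width: 1.007
grasp_force: 0.0
```

```bash
python3 h.py .572 -.2469 .29 9.1
```

```text
at [ 0.5788 -0.074   0.3092] yaw 9.05 shift [-16.96  -3.41   1.91] turn -0.0 t 14.38 w 1.007 gf 0.0 q7 0.36 F [-0.1  0.1 -0.3]
```

Request:
{"name": "send_rows", "arguments": {"increments": [[0,-2,-0.4,0,0],[0,-5,-1,0,0],[0,-8,-1.6,0,0],[0,-11,-2.2,0,0],[0,-14,-2.8,0,0],[0,-16,-3.2,0.5,0],[0,-17,-3.4,1.5,0],[0,-17,-3.4,2,0]]}}

```text
clock: 15.05
tool_pos: [0.5688, -0.2491, 0.2826]
orientation: [0.651, 0.759, -0.001, -0.0]
force: [0.4, 0.3, -0.4]
grip_width: 1.0
grasp_force: 0.0
```

```bash
python3 h.py .572 -.2469 .105 9.1; python3 look.py a8 300,170 200,130; python3 - <<'E'
from h import *
# expected px if plinth centred on plate: plinth top-face centre and horn tip
for p in [(.545,-.079,.015),(.545,-.079,.035),(.5568,-.077,.205)]: print(p,proj("scene",p).round(1),proj("top",p).round(1))
E
```

```text
at [ 0.5688 -0.2491  0.2826] yaw 8.84 shift [ 0.18  0.38 17.76] turn -0.3 t 15.05 w 1.0 gf 0.0 q7 0.7 F [ 0.4  0.3 -0.4]
(0.545, -0.079, 0.015) [290.6 264.9] [354.4 247.7]
(0.545, -0.079, 0.035) [290.4 259.2] [354.8 246.3]
(0.5568, -0.077, 0.205) [286.4 208.9] [357.8 227.9]
```

View pics/a8.png

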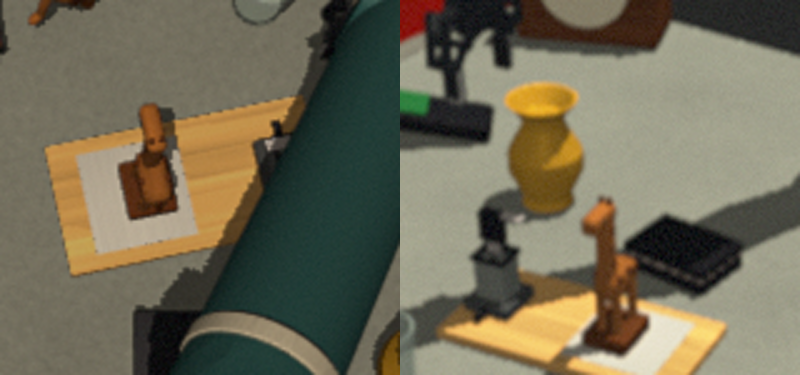

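The giraffe stands upright on the plate, top-view plinth at about (359,246), roughly 10 mm from centre. Now the blade grip.

Request:
{"name": "send_rows", "arguments": {"increments": [[0,0.1,0.2,3,0],[0,0.1,0.2,6,0],[0,0.1,0.2,9,0],[0,0.1,0.2,12,0],[0,0.1,0.2,14.5,0],[0,0.1,0.2,16.5,0],[0,0.1,0.2,17.5,0],[0,0.1,0.2,17.5,0]]}}

```text
clock: 15.82
tool_pos: [0.5712, -0.2425, 0.1065]
orientation: [0.648, 0.762, -0.0, -0.002]
force: [0.8, 0.6, -0.2]
grip_width: 1.003
grasp_force: 0.0
```

```bash
python3 h.py .572 -.2469 .105 9.1
```

```text
at [ 0.5712 -0.2425  0.1065] yaw 9.23 shift [-0.44  0.01  0.15] turn 0.1 t 15.82 w 1.003 gf 0.0 q7 0.79 F [ 0.8  0.6 -0.2]
```

Request:
{"name": "send_rows", "arguments": {"increments": [[0.3,-0.3,0,0,0],[0.6,-0.3,0,0,0],[1,-0.3,0,0,0],[1,-0.3,0,0,0],[1,-0.3,0,0,0],[1,-0.3,0,0,0],[1,-0.3,0,0,0],[1,-0.3,0,0,0]]}}

```text
clock: 16.48
tool_pos: [0.5743, -0.2481, 0.1098]
orientation: [0.648, 0.761, 0.001, 0.002]
force: [5.6, 0.2, 1.4]
grip_width: 0.154
grasp_force: 62.1
```

Request:
{"name": "send_rows", "arguments": {"increments": [[1,0,0,0,0],[1,0,0,0,0],[1,0,0,0,0],[1,0,0,0,0]]}}

```text
clock: 16.82
tool_pos: [0.5743, -0.2481, 0.1098]
orientation: [0.649, 0.761, 0.001, 0.002]
force: [5.9, 0.7, 2.2]
grip_width: 0.151
grasp_force: 62.1
```

```bash
python3 h.py .572 -.2469 .105 9.1
```

```text
at [ 0.5743 -0.2481  0.1098] yaw 9.14 shift [ 0.16 -0.21  0.48] turn 0.0 t 16.82 w 0.151 gf 62.1 q7 0.8 F [5.9 0.7 2.2]
```

Request:
{"name": "send_rows", "arguments": {"increments": [[1,0,0,-0.5,0],[1,0,0,-1.2,0],[1,0,0,-2,0],[1,0,0,-2.8,0],[1,0,0,-3.6,0],[1,0,0,-4.4,0],[1,0,0,-5.2,0],[1,0,0,-5.8,0]]}}

```text
clock: 17.48
tool_pos: [0.5742, -0.2481, 0.1666]
orientation: [0.649, 0.761, 0.001, 0.002]
force: [9.7, -2.3, -9.4]
grip_width: 0.155
grasp_force: 60.4
```

```bash
python3 h.py .572 -.2469 .1748 9.1; python3 - <<'E'
from h import *
b=viewer.grab_frame("scene")[:,:,::-1]
cv2.imwrite("pics/a9.png",cv2.resize(b[160:280,220:320],None,fx=5,fy=5,interpolation=cv2.INTER_CUBIC))
ax=np.array([-.1587,.9873,0]);o=np.array([.5545,-.1383,0])
for z in (.19,.2,.205,.21): print(z,proj("scene",o-.069*ax+[0,0,z]),proj("scene",(o-.085*ax+[0,0,z])))
for z in (.08,.085,.09): print(z,proj("scene",o-.11*ax+[0,0,z]))
E
```

```text
at [ 0.5742 -0.2481  0.1666] yaw 9.14 shift [ 0.15 -0.2  -0.82] turn 0.0 t 17.48 w 0.155 gf 60.4 q7 0.77 F [ 9.7 -2.3 -9.4]
0.19 [247.09805192 201.52662091] [242.10847663 200.30823785]
0.2 [246.83099968 198.33202639] [241.82426498 197.12070501]
0.205 [246.69674225 196.72598093] [241.68138366 195.51824118]
0.21 [246.56199372 195.11406068] [241.53798158 193.9099368 ]
0.08 [237.657293   231.91250636]
0.085 [237.51389899 230.44562628]
0.09 [237.37000693 228.97365139]
```

View pics/a9.png

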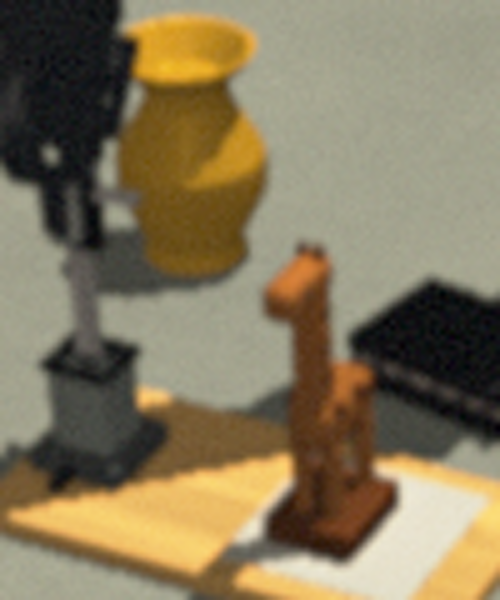

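The pointer tip is at about scene pixel (247,199), z ≈ 0.197, which agrees with 0.140 plus the 57 mm pulled. It needs 8 mm more, then hold.

Request:
{"name": "send_rows", "arguments": {"increments": [[1,0,0,-0.3,0],[1,0,0,-0.6,0],[1,0,0,-0.8,0],[1,0,0,-0.8,0],[1,0,0,-0.8,0],[1,0,0,-0.8,0],[1,0,0,-0.8,0],[1,0,0,-0.8,0]]}}

```text
clock: 18.2
tool_pos: [0.5742, -0.2481, 0.174]
orientation: [0.649, 0.761, 0.0, 0.002]
force: [9.4, -1.9, -8.5]
grip_width: 0.151
grasp_force: 60.6
```

```bash
python3 - <<'E'
from h import *
print(monitor.read_state()["tool_pos"])
def prof():
    b=np.mean([viewer.grab_frame("scene").astype(float) for _ in range(4)],0)
    for u in (243,244,245,246,247,248): print(u,b[190:206,u].mean(1).astype(int))
prof()
E
```

```text
[ 0.5742337  -0.2480864   0.17403212]
243 [103 100 100 103 102  98  93 101 117 134 147 152 154 156 147 117]
244 [ 77  76  75  78  85  92  95  96  95 104 120 136 150 154 144 119]
245 [ 69  71  72  71  75  87  91  90  86  80  89 111 131 146 143 117]
246 [ 73  75  72  73  75  82  87  88  80  72  71  85 101 118 123 105]
247 [73 74 76 74 74 79 83 80 76 69 65 68 74 86 92 84]
248 [74 75 76 76 76 77 76 74 74 69 68 65 66 68 72 71]
```

The pointer is at row 196–197, z ≈ 0.205, level with the horns. Holding.

Request:
{"name": "send_rows", "arguments": {"increments": [[1,0,0,0,0],[1,0,0,0,0],[1,0,0,0,0],[1,0,0,0,0],[1,0,0,0,0],[1,0,0,0,0],[1,0,0,0,0],[1,0,0,0,0]]}}

```text
clock: 19.07
tool_pos: [0.5742, -0.2481, 0.174]
orientation: [0.649, 0.761, 0.0, 0.002]
force: [9.7, -2.0, -9.3]
grip_width: 0.151
grasp_force: 60.6
```

Request:
{"name": "send_rows", "arguments": {"increments": [[1,0,0,0,0],[1,0,0,0,0],[1,0,0,0,0],[1,0,0,0,0],[1,0,0,0,0],[1,0,0,0,0],[1,0,0,0,0],[1,0,0,0,0]]}}

```text
clock: 19.73
tool_pos: [0.5742, -0.2481, 0.174]
orientation: [0.649, 0.761, 0.0, 0.002]
force: [9.6, -2.2, -7.9]
grip_width: 0.152
grasp_force: 60.6
```

Request:
{"name": "send_rows", "arguments": {"increments": [[1,0,0,0.5,0],[1,0,0,1.2,0],[1,0,0,2,0],[1,0,0,2.8,0],[1,0,0,3.6,0],[1,0,0,4.4,0],[1,0,0,5.2,0],[1,0,0,5.6,0]]}}

```text
clock: 20.4
tool_pos: [0.5742, -0.2481, 0.1179]
orientation: [0.649, 0.761, 0.0, 0.002]
force: [8.6, -1.1, -5.3]
grip_width: 0.155
grasp_force: 61.2
```

Request:
{"name": "send_rows", "arguments": {"increments": [[1,0,0,0.3,0],[1,0,0,0.6,0],[1,0,0,0.9,0],[1,0,0,1.1,0],[1,0,0,1.1,0],[1,0,0,1.1,0]]}}

```text
clock: 20.9
tool_pos: [0.5744, -0.2481, 0.1097]
orientation: [0.648, 0.761, 0.001, 0.002]
force: [3.6, 1.2, 8.3]
grip_width: 0.156
grasp_force: 63.1
```

The blade is home, pressing at +8 N. Letting go and retreating.

Request:
{"name": "send_rows", "arguments": {"increments": [[0.8,0,0,-0.1,0],[0.6,0,0,-0.1,0],[0.3,0,0,-0.1,0],[0,0,0,-0.1,0],[0,0,0,-0.1,0],[0,0,0,-0.1,0],[0,0,0,-0.1,0],[0,0,0,-0.1,0]]}}

```text
clock: 21.57
tool_pos: [0.5723, -0.2483, 0.1087]
orientation: [0.649, 0.761, -0.0, -0.0]
force: [0.4, 0.2, 0.9]
grip_width: 1.002
grasp_force: 0.0
```

Request:
{"name": "send_rows", "arguments": {"increments": [[0,0,0,-1.5,0],[0,0,0,-4,0],[0,0,0,-7,0],[0,0,0,-10,0],[0,0,0,-13,0],[0,0,0,-16,0],[0,0,0,-17,0],[0,0,0,-17,0]]}}

```text
clock: 22.23
tool_pos: [0.5738, -0.2491, 0.2821]
orientation: [0.649, 0.761, 0.001, 0.003]
force: [-0.1, 0.6, -0.6]
grip_width: 1.0
grasp_force: 0.0
```

```bash
python3 look.py a10 300,170 200,130; python3 h.py .572 -.2469 .105 9.1
```

```text
at [ 0.572  -0.2479  0.278 ] yaw 9.08 shift [ 0.08  0.03 17.3 ] turn -0.0 t 22.33 w 1.0 gf 0.0 q7 0.71 F [ 1.   0.2 -0.6]
```

View pics/a10.png

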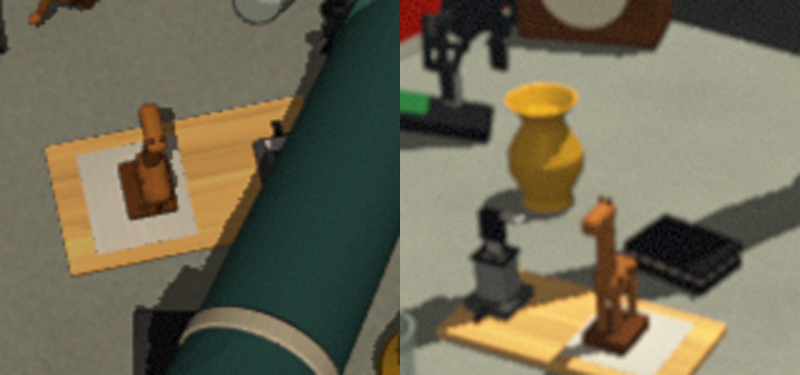

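The giraffe stands on the plate, the blade is home with the pointer at crop (515,215) as before, and the gripper is clear.

```bash
python3 -c "
from station import arm
print(arm.hand_in())"
```

```text
the job is handed in; nothing more can be done
None
```

I handed the job in at about 22 s: the giraffe is standing released about 10 mm from the plate's centre, the pointer was held level with its horns for about 1.6 s, and the blade was eased home before I let go; the hand-in returned no verdict.

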